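Set the two-dial code on the lock box

TASK

Set the code on the grey steel lock box: first turn its left dial so that the pointer stands on the third mark clockwise from the long mark, then turn its right dial so that the pointer stands on the sixth mark clockwise from the long mark. Then let go, and leave the stirrer's knob as it is.

Things in the scene. Friction and masses are not known exactly. Their poses are not given: they have to be found in the camera images.
- dial_left (a joint): left dial, seen from the robot, of the lock box: rad, growing clockwise seen from above; 0 = pointer on the long mark, on the dial's side away from the robot. Eight marks round it, 45 degrees (0.785 rad) apart: mark n clockwise from the long one is at n x 0.785 rad. It turns from 0 to 6.1 rad with light friction (0.05 N m), has no click stops and stays where it is left.
- dial_right (a joint): right dial, the same make and reading: rad, clockwise from above, 0 = pointer on its long mark, mark n at n x 0.785 rad. The dials' axes are 130 mm apart on the lid of the grey steel lock box: fixed on the worktop, 164 mm deep, 264 mm wide, lid top 80 mm up; it stands left or right of the white stirrer, turned up to 15 degrees.
- dial_left_grip (a point): point on the left dial's upright axis at which to hold its black grip bar, 113 mm above the worktop and 17 mm below the bar's top. The bar is 14 mm thick, 40 mm long plus a pointed nose (27 mm from the axis), on a round skirt 48 mm across whose top is 23 mm below this point. It turns with the dial: x axis along the bar to the nose with the white line (the pointer), z up.
- dial_right_grip (a point): the same point on the right dial, x axis along its bar to the pointer, z up
- stirrer_knob_rim (a point): white-lined edge on the top of the round black speed knob (34 mm across, 18 mm high, top 82 mm up) on the white magnetic stirrer, a beaker standing on its plate; not to be turned. x axis from the knob's centre outward along the line, which is 16 mm from its axis.

How it is judged:
On the way, in this order (a step that is already met when the one before it is completed fails the run):
1. the left dial's pointer stands on its third mark (value of joint dial_left between 2.166 and 2.546 rad), for 0.2 s.
2. then the right dial's pointer stands on its sixth mark (value of joint dial_right between 4.522 and 4.902 rad), for 0.2 s.
At the end, for the whole second after the job is handed in: The left dial reads 2.356 rad (third mark) and the right dial 4.712 rad (sixth mark), each within 0.19 rad (11 degrees), both at rest (all of step 1 and all of step 2 and velocity of joint dial_left between -0.1 and 0.1 rad/s and velocity of joint dial_right between -0.1 and 0.1 rad/s); the robot touches nothing.
It fails at once if the stirrer's speed knob is turned (its line moves more than 6 mm, about 20 degrees) (distance of stirrer_knob_rim from where it was at the start of the episode above 0.006 m).
It also fails if it takes over 51 s, if anything falls off the work surface, if the arm or the gripper's body presses on something with over 40 N, if the wrist force passes 120 N, or if a joint passes its speed limit or range.

ROBOT

A 7-joint arm with a two-finger parallel gripper is mounted at the origin on a cart in front of the work surface, level with it; the furniture and walls round the work are solid. World frame = base frame: x ahead of the robot, y to its left, z up, the work surface at z = 0. Lengths are in m, angles in rad, forces in N, time in s.
With the tool pointing down it reaches from about 0.4 to 0.925 m from the base axis. Payload 5.6 kg.
Tool frame: the origin (TCP) lies at the very end of the fingers, on their centre line; the grasp point (between the pads) lies behind it (manip.grasp_offset is the z of the grasp point in the tool frame, in m); z points along the fingers, x is the direction in which the jaws open and shut, and the axes are right-handed (so a half turn about z gives the same grasp; the last joint's range is limited). The gripper opens to 85 mm and grips with 20 to 120 N. Pads are 22 mm wide; open, the fingers measure 114 mm over their backs; the gripper's body (76 mm by 85 mm) begins 54 mm behind the grasp point. The pads swing forward as they close: fully open they stand 13 mm farther back than shut.
Start: joints at [-1.368, 0.468, -0.012, 1.603, 0.006, 1.071, -0.056], TCP at [0.158, 0.63, 0.231] pointing down, gripper open.
Joint ranges: [-2.53, 2.53], [-0.31, 2.02], [-1.57, 1.55], [0.28, 2.44], [-1.29, 4.43], [0.15, 1.84], [-2.92, 2.92]. Speed limits (rad/s): [2.57, 2.57, 3.14, 3.14, 3.14, 3.14, 3.14].

INTERFACE

Orientations are given as a unit quaternion [w, x, y, z].
In Python, from bench import manip gives the robot as it stands.
- The arm moves only by the shell command python3 -m jog 'ROWS'. ROWS is text: rows parted by semicolons, each of 7 numbers parted by spaces: the turn, a rotation vector about the tool's x, y, z in degrees, then the shift along the tool's x, y, z in mm, then the closure in counts, from 0 (fully open) to 255 (shut). A call has exactly 5 rows; each row shifts and turns the pose as measured when the row begins, along the tool's axes as they then stand; what a row does not reach is not made up. A row lasts 1/12 s, in which the tool goes at most 41.7 mm and 7.16 degrees, less where a joint would pass 70% of its speed; a pose out of reach is approached as far as the arm can. A call with a gripper value outside its range is refused whole. The fingers move at their own pace and stop on an object; the grip force is fixed at half the most. Time passes only in rows, so rows that do not move let the fingers close, or fill a call up. It gives the time, the measured TCP pose, the force and the opening at its end, in the units of the state.
- manip.observe(): the state, without advancing time (a new reading comes with each control period).
- manip.camera(name): name is "scene" or "side" or "wrist"; returns a dict with "img" (384x512x3 uint8, red, green, blue), "z_map" (384x512 float32, m along the optical axis (not along the pixel's ray), 0 where there is no reading), "intrinsics" (3x3 intrinsics, pixels), "R" (3x3) and "t" (3): a world point X has camera coordinates R X + t. Camera axes: x right, y down, z forward; pixel columns grow to the right and rows downward; lengths in m; the calibration is good to about 2 mm. A picture is of the moment at which its call begins.
- manip.hand_in(): hands the job in, once; it reports no verdict.
The state is a dict: "time": time; "joints": joint angles; "qvel": joint speeds; "tau": joint torques, N m; "position": TCP position; "orientation": TCP orientation; "ft_force": force on the tool from outside, world axes, zero at the start; "wrist_torque": the same for the moment, N m; "gripper_width": finger opening in m.
Only numpy, scipy, OpenCV 4.12 (cv2) and the standard library are available. Lean on these libraries where they do the work, as an engineer would, in place of code of your own. Each camera call takes 0.05 s, during which the arm holds its last target.

## Working session

There is one attempt and no reset: what is moved stays moved. The work goes in short steps, Python scripts to look and compute and a shell command to move; the robot and the scene stay as the last step left them, time stands still between calls to the robot, and variables do not carry over. Pictures are saved under pics/ and viewed, and the job is handed in when it is done.

```bash
mkdir -p pics; ls; python3 - <<'E'
from bench import manip
import cv2,json
s=manip.observe();print(s, manip.grasp_offset)
for n in ["scene","side","wrist"]:
    c=manip.camera(n);cv2.imwrite(f"pics/{n}0.png",c["img"][...,::-1]);print(n,c["R"],c["t"],c["intrinsics"])
E
```

```text
pics
{'time': 0.0, 'joints': array([-1.3680041 ,  0.46837362, -0.01162858,  1.60367062,  0.00601078,
        1.07138647, -0.0562715 ]), 'qvel': array([-0.00158719,  0.00020717,  0.0010628 , -0.00225562, -0.00117578,
       -0.00089015, -0.00165663]), 'tau': array([-1.04896224e-04, -5.32391953e+01,  2.12443178e-02, -2.51302832e+01,
        1.14016872e-02,  7.57245405e-03, -1.64115437e-05]), 'position': array([0.15807533, 0.62988884, 0.23032119]), 'orientation': array([ 6.01967402e-04,  7.88457559e-01,  6.15088502e-01, -6.71346518e-04]), 'ft_force': array([ 0.68863533, -0.45014962,  0.1955098 ]), 'wrist_torque': array([-0.02231792,  0.02275552, -0.02886162]), 'gripper_width': 0.08533377108955366} -0.0187
scene [[ 8.93842708e-01 -4.48380045e-01 -7.41233266e-04]
 [-3.04111951e-01 -6.05028760e-01 -7.35837020e-01]
 [ 3.29486169e-01  6.57947973e-01 -6.77158275e-01]] [-0.45799337  0.24599912  1.1486451 ] [[469.40857807   0.         257.85071829]
 [  0.         469.40857807 191.31872989]
 [  0.           0.           1.        ]]
side [[ 0.99932252  0.03603481  0.00748251]
 [ 0.02941395 -0.65979657 -0.75086836]
 [-0.02212047  0.75057976 -0.6604095 ]] [-0.5049375   0.08070644  1.1243355 ] [[419.98464761   0.         255.0666326 ]
 [  0.         419.98464761 189.809063  ]
 [  0.           0.           1.        ]]
wrist [[ 0.24246371  0.97015892 -0.00173579]
 [ 0.93679546 -0.23365953  0.26041791]
 [ 0.25224117 -0.06476797 -0.96549443]] [-0.6488803  -0.03403143  0.37772165] [[272.88570935   0.         254.08704107]
 [  0.         272.88570935 195.51175571]
 [  0.           0.           1.        ]]
```

View pics/scene0.png

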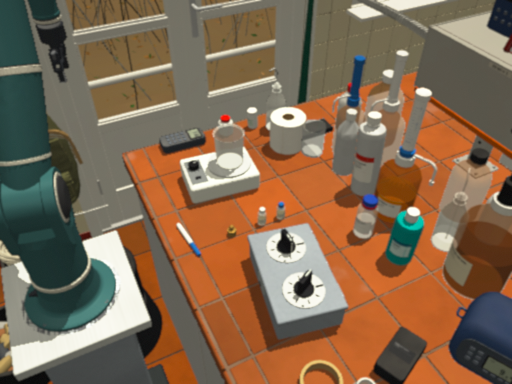

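View pics/side0.png

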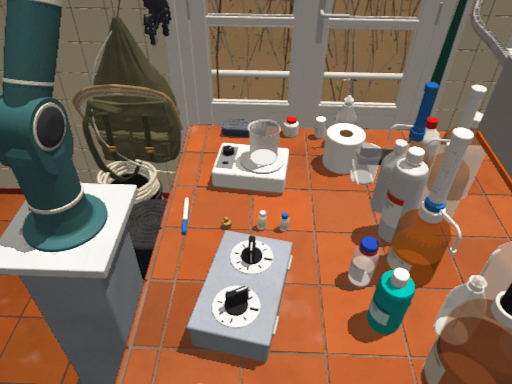

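View pics/wrist0.png

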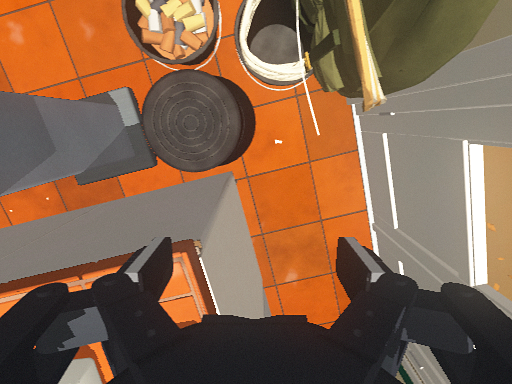

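```bash
cat > h.py <<'E'
from bench import manip
import cv2,numpy as np
def top(n,z,x0,x1,y0,y1,s=2500,c=None):
    # orthophoto of plane z ; image up = +x, left = +y
    c=c or manip.camera(n);K,R,t=c["intrinsics"],c["R"],c["t"]
    H=K@np.column_stack([R[:,0],R[:,1],R[:,2]*z+t])
    W=int((y1-y0)*s);Hh=int((x1-x0)*s)
    A=np.array([[0,-1/s,x1],[-1/s,0,y1],[0,0,1.]]) # (col,row)->(x,y)
    return cv2.warpPerspective(c["img"],H@A,(W,Hh),flags=cv2.INTER_CUBIC|cv2.WARP_INVERSE_MAP)[...,::-1]
def cloud(c):
    K,R,t=c["intrinsics"],c["R"],c["t"];v,u=np.mgrid[:384,:512];z=c["z_map"]
    P=np.stack([(u-K[0,2])/K[0,0]*z,(v-K[1,2])/K[1,1]*z,z],-1)
    X=(P-t)@R; X[z==0]=np.nan;return X
E
python3 - <<'E'
from h import *
for n,pts in [("scene",[(288,238),(305,283),(193,163)]),("side",[(252,245),(236,296),(229,150)])]:
    c=manip.camera(n);X=cloud(c)
    for p in pts: print(n,p,X[p[1],p[0]])
    # lid points
    m=(abs(X[...,2]-.08)<.006)
    im=c["img"].astype(int)
    m&=(X[...,0]>.3)&(X[...,0]<.9)&(X[...,1]<.15)&(X[...,1]>-.4)
    L=X[m][:,:2].astype(np.float32);print(len(L),cv2.minAreaRect(L))
    m2=(X[...,2]>.118)&(X[...,2]<.14)&(X[...,0]>.4)&(X[...,0]<.75)&(X[...,1]<.15)&(X[...,1]>-.3)
    P=X[m2]; print(len(P))
    for k in (P[:,1]>np.median(L[:,1]),P[:,1]<=np.median(L[:,1])):
        print(P[k].mean(0), cv2.minAreaRect(P[k][:,:2].astype(np.float32)))
E
```

```text
scene (288, 238) [ 0.50036779 -0.18267617  0.12817399]
scene (305, 283) [ 0.47362869 -0.30647887  0.11920858]
scene (193, 163) [0.41690805 0.23691604 0.08093128]
6152 ((0.6611979007720947, -0.12854185700416565), (0.5198957324028015, 0.508746325969696), 84.4838638305664)
222
[ 0.57449229 -0.17004837  0.12509096] ((0.621994137763977, -0.16911053657531738), (0.25547516345977783, 0.04602900147438049), 2.2833590507507324)
[ 0.48397391 -0.29299556  0.12722781] ((0.4812334477901459, -0.29476267099380493), (0.03980480879545212, 0.014879735186696053), 28.60715103149414)
side (252, 245) [ 0.50432879 -0.1812643   0.1306048 ]
side (236, 296) [ 0.47880294 -0.30435379  0.12289599]
side (229, 150) [0.42006857 0.22583512 0.0809077 ]
7847 ((0.6661025881767273, -0.1375146508216858), (0.5130871534347534, 0.4998142123222351), 82.25350952148438)
285
[ 0.5809119  -0.17105051  0.12699595] ((0.6230761408805847, -0.17199388146400452), (0.2539118528366089, 0.04946155846118927), 0.5039970278739929)
[ 0.48764459 -0.29412358  0.12807687] ((0.48477327823638916, -0.2951902151107788), (0.037052083760499954, 0.01464614924043417), 27.266088485717773)
```

```bash
python3 - <<'E'
from h import *
a=[]
for n in ("scene","side"):
    c=manip.camera(n)
    for z in (.08,.13):
        a.append(top(n,z,.38,.63,-.38,-.08,1200,c))
cv2.imwrite("pics/top0.png",np.vstack([np.hstack(a[:2]),np.hstack(a[2:])]))
for n in ("scene","side"):
    X=cloud(manip.camera(n))
    m=(abs(X[...,2]-.08)<.005)&(X[...,0]>.3)&(X[...,0]<.65)&(X[...,1]<-.06)&(X[...,1]>-.42)
    print(cv2.minAreaRect(X[m][:,:2].astype(np.float32)))
    m=(X[...,2]>.115)&(X[...,2]<.14)&(X[...,0]>.44)&(X[...,0]<.56)&(X[...,1]<-.1)&(X[...,1]>-.24)
    P=X[m];print(P.mean(0),cv2.minAreaRect(P[:,:2].astype(np.float32)))
    print(np.round(P[np.argmax(P[:,0])],3),np.round(P[np.argmin(P[:,0])],3),np.round(P[np.argmin(P[:,1])],3),np.round(P[np.argmax(P[:,1])],3))
E
```

```text
((0.48915958404541016, -0.23366397619247437), (0.2660670280456543, 0.16400693356990814), 78.34797668457031)
[ 0.50019455 -0.17450496  0.12546547] ((0.50128173828125, -0.17375938594341278), (0.046644922345876694, 0.015473705716431141), 88.10720825195312)
[ 0.51  -0.157  0.126] [ 0.494 -0.161  0.12 ] [ 0.498 -0.197  0.123] [ 0.497 -0.15   0.119]
((0.4904610216617584, -0.23486097157001495), (0.2650429308414459, 0.16414706408977509), 78.68034362792969)
[ 0.50357901 -0.17663195  0.12770384] ((0.5033137202262878, -0.17430800199508667), (0.04786095768213272, 0.013915603049099445), 89.4273910522461)
[ 0.51  -0.168  0.116] [ 0.496 -0.19   0.121] [ 0.503 -0.198  0.125] [ 0.507 -0.15   0.128]
```

View pics/top0.png

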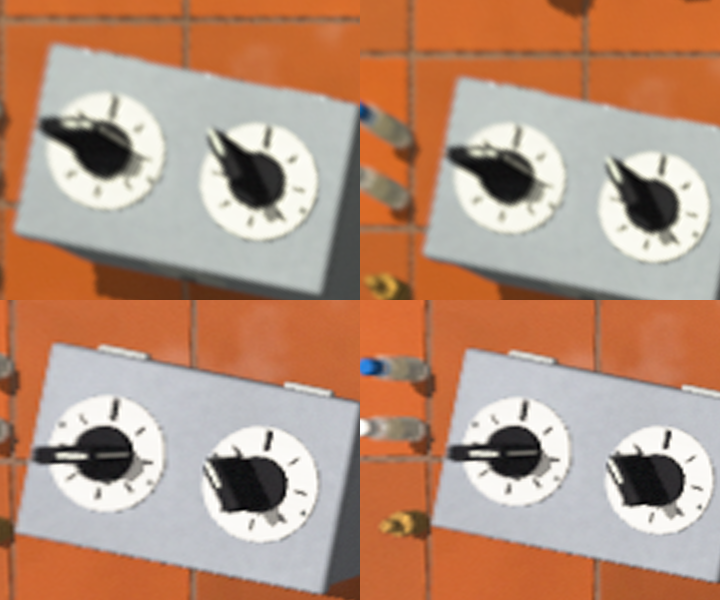

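```bash
python3 - <<'E'
from h import *
a=[]
for n,r in (("scene",[(250,218),(270,250)]),("side",[(215,225),(205,275)])):
    im=manip.camera(n)["img"][...,::-1]
    for x,y in r: a.append(cv2.resize(im[y:y+60,x:x+80],None,fx=5,fy=5,interpolation=cv2.INTER_CUBIC))
cv2.imwrite("pics/zoom0.png",np.vstack([np.hstack(a[:2]),np.hstack(a[2:])]))
E
```

```text
(no output)
```

View pics/zoom0.png

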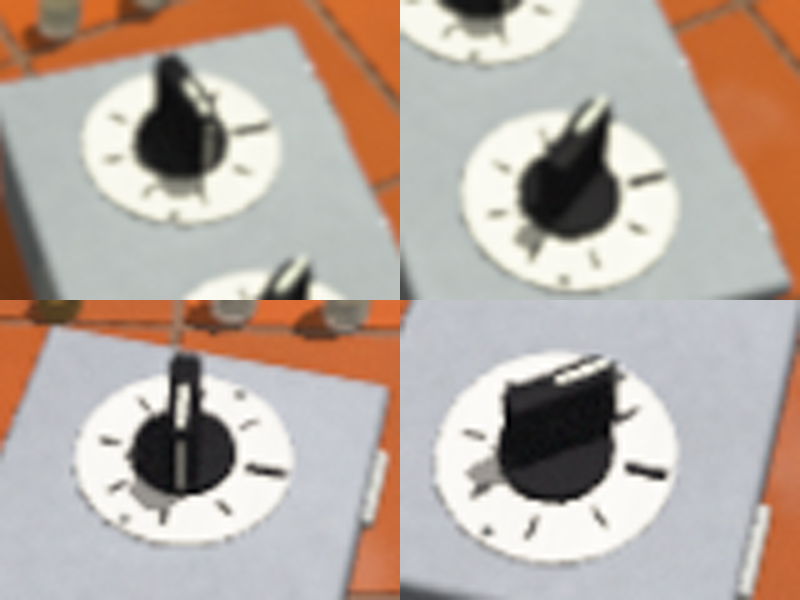

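```bash
python3 - <<'E'
from h import *
X=cloud(manip.camera("side"))
m=(X[...,0]>.3)&(X[...,0]<.75)&(X[...,1]<.6)&(X[...,1]>-.4)
for y in np.arange(-.4,.6,.1):
    k=m&(X[...,1]>y)&(X[...,1]<y+.1);print(round(y,1),X[k][:,2].max().round(3), X[k][X[k][:,2].argmax()].round(3))
E
python3 -m jog '0 0 0 0 0 -40 0;0 0 0 0 0 -40 0;0 0 3.5 -3 30 -30 0;0 0 3.5 -5 38 0 0;0 0 3.5 -5 38 0 0'
```

```text
-0.4 0.132 [ 0.483 -0.302  0.132]
-0.3 0.133 [ 0.477 -0.298  0.133]
-0.2 0.133 [ 0.507 -0.184  0.133]
-0.1 0.082 [ 0.44  -0.098  0.082]
-0.0 0.056 [0.523 0.003 0.056]
0.1 0.178 [0.551 0.17  0.178]
0.2 0.178 [0.526 0.249 0.178]
0.3 0.114 [0.747 0.319 0.114]
0.4 0.104 [0.749 0.405 0.104]
time: 1.02
position: [0.245, 0.5891, 0.3429]
orientation: [-0.0, 0.838, 0.546, -0.003]
ft_force: [0.3, 0.1, -0.9]
gripper_width: 0.0855Traceback (most recent call last):
  File "<stdin>", line 5, in <module>
    return umr_maximum(a, axis, None, out, keepdims, initial, where)
ValueError: zero-size array to reduction operation maximum which has no identity
```

```bash
python3 -m jog '0 0 3.6 -5 40 0 0;0 0 3.6 -5 40 0 0;0 0 3.6 -5 40 0 0;0 0 3.6 -5 40 0 0;0 0 3.6 -5 40 0 0'
python3 -m jog '0 0 3.6 -5 40 0 0;0 0 3.6 -5 40 0 0;0 0 3.6 -5 40 0 0;0 0 3.6 -5 40 0 0;0 0 3.6 -5 40 0 0'
python3 -m jog '0 0 3.6 -5 40 0 0;0 0 3.6 -5 40 0 0;0 0 3.6 -5 40 0 0;0 0 3.6 -5 40 0 0;0 0 3.6 -5 40 0 0'
```

```text
time: 1.43
position: [0.408, 0.4622, 0.3451]
orientation: [-0.003, 0.915, 0.403, -0.001]
ft_force: [1.4, 1.1, 1.1]
gripper_width: 0.0852
time: 1.85
position: [0.5213, 0.2884, 0.3445]
orientation: [-0.003, 0.969, 0.247, 0.0]
ft_force: [1.6, 0.9, 0.1]
gripper_width: 0.0853
time: 2.27
position: [0.572, 0.0872, 0.3439]
orientation: [-0.003, 0.996, 0.084, 0.001]
ft_force: [1.2, 0.2, 0.1]
gripper_width: 0.0853
```

```bash
python3 -m jog '0 0 2 -15 39 0 0;0 0 2 -15 39 0 0;0 0 2 -11 39 0 0;0 0 2 -10 40 0 0;0 0 2 -10 39 10 0'
python3 -m jog '0 0 0 -8 35 20 0;0 0 0 -4 22 30 0;0 0 0 0 0 35 0;0 0 0 0 0 20 0;0 0 0 0 0 0 0'
python3 - <<'E'
from h import *
s=manip.observe();print(s["position"],s["orientation"])
c=manip.camera("wrist");im=c["img"][...,::-1].copy();cv2.imwrite("pics/w1.png",im)
X=cloud(c)
m=(X[...,2]>.105)&(X[...,2]<.145)&(X[...,0]>.44)&(X[...,0]<.56)&(X[...,1]<-.1)&(X[...,1]>-.24)
P=X[m];print(len(P),P.mean(0),cv2.minAreaRect(P[:,:2].astype(np.float32)))
cv2.imwrite("pics/t1.png",np.hstack([top("wrist",z,.38,.63,-.38,-.08,1300,c) for z in (.085,.13)]))
E
```

```text
time: 2.68
position: [0.5313, -0.1163, 0.335]
orientation: [-0.003, 1.0, -0.009, 0.005]
ft_force: [1.3, -0.9, -0.7]
gripper_width: 0.0857
time: 3.1
position: [0.5152, -0.1879, 0.2294]
orientation: [-0.001, 1.0, -0.019, 0.009]
ft_force: [0.2, 0.2, -0.1]
gripper_width: 0.0853
[ 0.5152015  -0.18788543  0.22935594] [-0.00134186  0.99978446 -0.01876029  0.00879063]
762 [ 0.5030285  -0.1682473   0.12811467] ((0.502729058265686, -0.17125320434570312), (0.04611721634864807, 0.014064758084714413), 89.56730651855469)
```

View pics/w1.png

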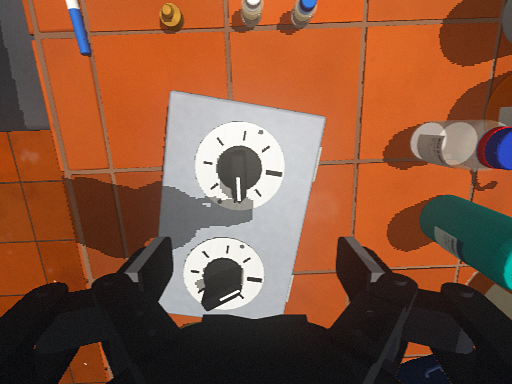

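View pics/t1.png

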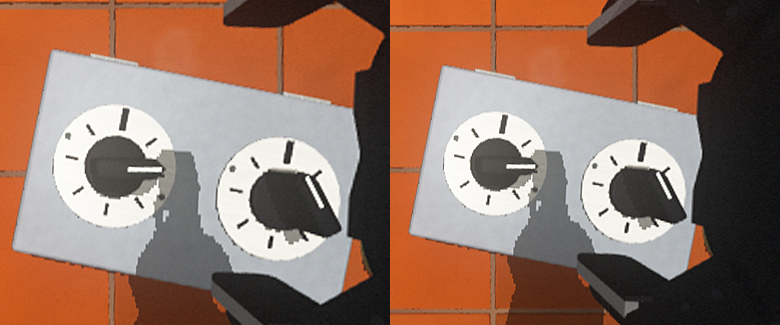

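```bash
cat > g.py <<'E'
import sys
from h import *
from scipy.spatial.transform import Rotation as Ro
def goal(x,y,z,yaw):
    s=manip.observe();q=s["orientation"];R=Ro.from_quat([*q[1:],q[0]])
    a=np.radians(yaw);X=np.array([np.cos(a),np.sin(a),0]);Z=np.array([0,0,-1.]);T=Ro.from_matrix(np.column_stack([X,np.cross(Z,X),Z]))
    print("rot",np.degrees((R.inv()*T).as_rotvec()).round(2),"shift",(R.inv().apply(np.array([x,y,z])-s["position"])*1000).round(1),"pos",s["position"].round(4),"t",s["time"].round(2))
    print("F",s["ft_force"].round(1),"tq",s["wrist_torque"].round(2),"w",s["gripper_width"].round(4),"joints",s["joints"].round(2))
goal(*map(float,sys.argv[1:5]))
E
python3 g.py .5025 -.1685 .15 0
```

```text
Traceback (most recent call last):
  File "g.py", line 9, in <module>
    goal(*map(float,sys.argv[1:5]))
    ~~~~^^^^^^^^^^^^^^^^^^^^^^^^^^^
  File "g.py", line 7, in goal
    print("rot",np.degrees((R.inv()*T).as_rotvec()).round(2),"shift",(R.inv().apply(np.array([x,y,z])-s["position"])*1000).round(1),"pos",s["position"].round(4),"t",s["time"].round(2))
                                                                                                                                                                     ^^^^^^^^^^^^^^^
AttributeError: 'float' object has no attribute 'round'
```

```bash
sed -i 's/s\["time"\].round(2)/round(s["time"],2)/; s/s\["gripper_width"\].round(4)/round(float(s["gripper_width"]),4)/' g.py
python3 g.py .5025 -.1685 .15 0
```

```text
rot [-0.14 -1.1  -2.12] shift [-15.8 -18.6  80.7] pos [ 0.516  -0.1879  0.231 ] t 3.15
F [-0.2  0.4 -0.1] tq [-0.03  0.05 -0.04] w 0.0853 joints [-0.23  0.32  0.64  1.9  -0.24  0.98  0.48]
```

```bash
python3 -m jog '0 -1 -2 -8 -10 15 0;0 0 0 -8 -8 25 0;0 0 0 0 0 25 0;0 0 0 0 0 12 0;0 0 0 0 0 0 0';python3 g.py .5025 -.1685 .096 0
```

```text
time: 3.57
position: [0.5078, -0.168, 0.1598]
orientation: [-0.001, 1.0, 0.002, 0.008]
ft_force: [-1.3, -0.2, -1.0]
gripper_width: 0.0856
rot [-0.09 -0.91  0.24] shift [-6.3  0.5 63.7] pos [ 0.5078 -0.168   0.1598] t 3.57
F [-1.3 -0.2 -1. ] tq [0.   0.05 0.06] w 0.0856 joints [-0.22  0.39  0.59  1.99 -0.3   0.83  0.55]
```

```bash
python3 -m jog '0 -2 0 -5 0 20 0;0 0 0 -2 0 20 0;0 0 0 0 0 14 0;0 0 0 0 0 5 0;0 0 0 0 0 0 0';python3 g.py .5025 -.1685 .096 0
```

```text
time: 3.98
position: [0.5091, -0.1683, 0.1076]
orientation: [-0.0, 1.0, 0.004, -0.003]
ft_force: [0.2, -0.9, 0.6]
gripper_width: 0.0856
rot [-0.    0.33  0.48] shift [-6.5  0.1 11.7] pos [ 0.5091 -0.1683  0.1076] t 3.98
F [ 0.2 -0.9  0.6] tq [-0.    0.03 -0.03] w 0.0856 joints [-0.18  0.49  0.55  2.   -0.36  0.75  0.59]
```

```bash
python3 -m jog '0 0 0 -6 0 6 0;0 0 0 -1 0 5 0;0 0 0 0 0 1 0;0 0 0 0 0 0 100;0 0 0 0 0 0 150';python3 g.py .5025 -.1685 .097 0
```

```text
time: 4.4
position: [0.5049, -0.1692, 0.0995]
orientation: [0.0, 1.0, 0.004, 0.001]
ft_force: [-0.1, 0.4, -0.5]
gripper_width: 0.064
rot [ 0.04 -0.13  0.5 ] shift [-2.4 -0.7  2.5] pos [ 0.5049 -0.1692  0.0995] t 4.4
F [-0.1  0.4 -0.5] tq [-0.01  0.01 -0.02] w 0.064 joints [-0.17  0.49  0.54  2.02 -0.37  0.72  0.61]
```

```bash
python3 -m jog '0 0 0 -2 0 2 200;0 0 0 0 0 0 230;0 0 0 0 0 0 230;0 0 0 0 0 0 230;0 0 0 0 0 0 230';python3 -m jog '0 0 0 0 0 0 230;0 0 0 0 0 0 230;0 0 0 0 0 0 230;0 0 0 0 0 0 230;0 0 0 0 0 0 230';python3 g.py .5025 -.1685 .097 0
```

```text
time: 4.82
position: [0.5029, -0.1694, 0.0984]
orientation: [0.0, 1.0, 0.004, 0.002]
ft_force: [0.5, 0.9, 0.2]
gripper_width: 0.0131
time: 5.23
position: [0.5029, -0.1694, 0.0984]
orientation: [0.0, 1.0, 0.004, 0.002]
ft_force: [-1.0, 0.2, -0.2]
gripper_width: 0.0133
rot [ 0.04 -0.18  0.51] shift [-0.4 -0.9  1.4] pos [ 0.5029 -0.1694  0.0984] t 5.23
F [-1.   0.2 -0.2] tq [ 0.    0.08 -0.06] w 0.0133 joints [-0.17  0.49  0.54  2.03 -0.38  0.72  0.61]
```

```bash
python3 -m jog '0 0 5 0 0 0 230;0 0 5 0 0 0 230;0 0 5 0 0 0 230;0 0 5 0 0 0 230;0 0 0 0 0 0 230';python3 g.py .5025 -.169 .098 -56.5
python3 - <<'E'
from h import *
cv2.imwrite("pics/s2.png",cv2.resize(manip.camera("side")["img"][200:360,180:320,::-1],None,fx=4,fy=4,interpolation=cv2.INTER_CUBIC)[:600])
E
```

```text
time: 5.65
position: [0.5024, -0.1694, 0.0984]
orientation: [-0.0, 0.984, -0.177, 0.001]
ft_force: [-0.1, -0.4, 1.8]
gripper_width: 0.0133
rot [-0.08 -0.1  36.13] shift [-0.1 -0.4  0.4] pos [ 0.5024 -0.1694  0.0984] t 5.65
F [-0.1 -0.4  1.8] tq [-0.03  0.14 -0.04] w 0.0133 joints [-0.24  0.51  0.63  2.03 -0.45  0.74  0.31]
```

View pics/s2.png

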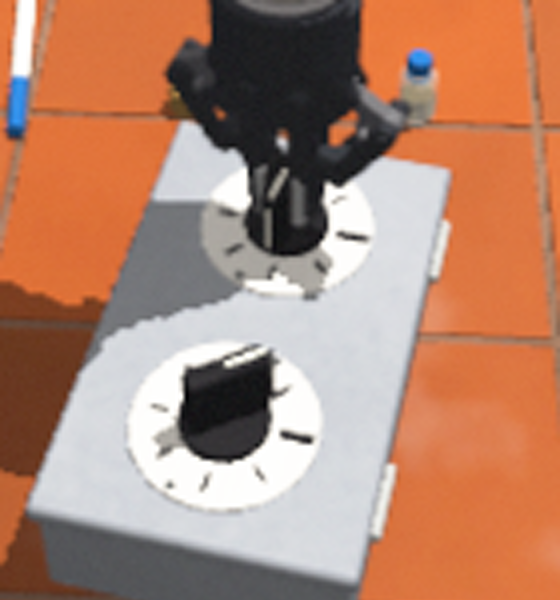

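```bash
python3 -m jog '0 0 6 0 0 0 230;0 0 6 0 0 0 230;0 0 6 0 0 0 230;0 0 6 0 0 0 230;0 0 6 0 0 0 230';python3 -m jog '0 0 6 0 0 0 230;0 0 0 0 0 0 230;0 0 0 0 0 0 230;0 0 0 0 0 0 230;0 0 0 0 0 0 230';python3 g.py .5025 -.169 .098 -56.5
```

```text
time: 6.12
position: [0.5019, -0.169, 0.0984]
orientation: [-0.001, 0.904, -0.427, 0.0]
ft_force: [-0.7, -0.2, 1.7]
gripper_width: 0.0131
time: 6.53
position: [0.5018, -0.1689, 0.0984]
orientation: [-0.001, 0.883, -0.47, 0.0]
ft_force: [-0.9, 0.5, 1.3]
gripper_width: 0.0132
rot [-0.09  0.02  0.48] shift [ 0.5 -0.5  0.4] pos [ 0.5018 -0.1689  0.0984] t 6.53
F [-0.9  0.5  1.3] tq [-0.13  0.22 -0.06] w 0.0132 joints [-0.35  0.56  0.79  2.04 -0.57  0.78 -0.19]
```

Within half a degree. Open and retreat straight up.

```bash
python3 -m jog '0 0 0 0 0 0 150;0 0 0 0 0 0 0;0 0 0 0 0 0 0;0 0 0 0 0 0 0;0 0 0 0 0 0 0';python3 -m jog '0 0 0 0 0 -20 0;0 0 0 0 0 -35 0;0 0 0 0 0 -40 0;0 0 0 0 0 -30 0;0 0 0 0 0 0 0';python3 - <<'E'
from h import *
c=manip.camera("wrist")
cv2.imwrite("pics/w3.png",np.vstack([np.hstack([c["img"][...,::-1]]),]))
cv2.imwrite("pics/t3.png",np.hstack([top("wrist",z,.38,.63,-.38,-.08,1300,c) for z in (.085,.13)]))
for n,z0 in (("side",.115),("wrist",.115)):
    c=manip.camera(n);X=cloud(c)
    m=(X[...,2]>z0)&(X[...,2]<.14)&(X[...,0]>.46)&(X[...,0]<.54)&(X[...,1]<-.13)&(X[...,1]>-.21)
    P=X[m]
    print(n,len(P))
    if len(P)>20:print(P.mean(0),cv2.minAreaRect(P[:,:2].astype(np.float32)))
E
python3 g.py .477 -.298 .2 -62
```

```text
time: 6.95
position: [0.5022, -0.1689, 0.0983]
orientation: [-0.001, 0.884, -0.468, 0.001]
ft_force: [-0.7, 0.0, -0.4]
gripper_width: 0.0728
time: 7.37
position: [0.5001, -0.1696, 0.2259]
orientation: [0.001, 0.884, -0.468, -0.003]
ft_force: [0.5, -1.8, 0.7]
gripper_width: 0.0855
side 175
[ 0.50137736 -0.17512486  0.1258629 ] ((0.49985775351524353, -0.1733275204896927), (0.04733763635158539, 0.015503566712141037), 32.670040130615234)
wrist 744
[ 0.50291791 -0.16840277  0.12856465] ((0.500282883644104, -0.17042772471904755), (0.04607532545924187, 0.013628194108605385), 34.195228576660156)
rot [0.58 0.54 6.25] shift [96.5 90.  20.7] pos [ 0.4973 -0.1676  0.2207] t 7.52
F [0.7 0.7 0.1] tq [-0.02  0.07 -0.  ] w 0.0854 joints [-0.5   0.38  0.96  1.95 -0.36  1.01 -0.35]
```

View pics/t3.png

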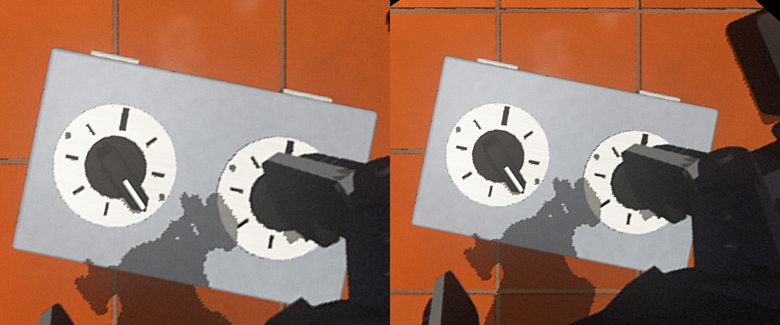

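```bash
python3 -m jog '0 0 2 26 25 0 0;0 0 2 26 25 0 0;0 0 2 24 22 0 0;0 0 0 14 12 5 0;0 0 0 0 0 0 0';python3 g.py .477 -.298 .16 -62
python3 - <<'E'
from h import *
for n in ("side","wrist"):
    c=manip.camera(n);X=cloud(c)
    m=(X[...,2]>.115)&(X[...,2]<.14)&(X[...,0]>.437)&(X[...,0]<.517)&(X[...,1]<-.258)&(X[...,1]>-.338)
    P=X[m]
    print(n,len(P))
    if len(P)>20:print(P.mean(0),cv2.minAreaRect(P[:,:2].astype(np.float32)))
cv2.imwrite("pics/t4.png",np.hstack([top("wrist",z,.38,.63,-.38,-.08,1300,c) for z in (.085,.13)]))
E
```

```text
time: 7.93
position: [0.4707, -0.2866, 0.2077]
orientation: [0.003, 0.86, -0.511, -0.013]
ft_force: [-0.5, 0.1, 1.0]
gripper_width: 0.0853
rot [1.08 1.07 0.56] shift [13.9 -1.  47.4] pos [ 0.4707 -0.2866  0.2077] t 7.93
F [-0.5  0.1  1. ] tq [-0.02  0.03 -0.03] w 0.0853 joints [-0.24  0.47  0.95  1.9  -0.43  1.03 -0.18]
side 223
[ 0.47978779 -0.3000094   0.12619931] ((0.4810100495815277, -0.29706278443336487), (0.04711802303791046, 0.015005136840045452), 25.76726722717285)
wrist 851
[ 0.48066313 -0.29389181  0.12833235] ((0.48060107231140137, -0.2941597104072571), (0.04654710739850998, 0.013936860486865044), 26.989837646484375)
```

View pics/t4.png

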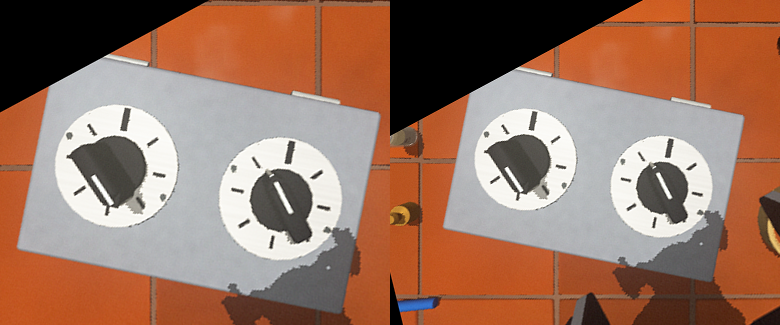

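```bash
python3 -m jog '1 1 1 8 0 15 0;0 0 0 5 0 25 0;0 0 0 0 0 22 0;0 0 0 0 0 10 0;0 0 0 0 0 0 0';python3 g.py .4775 -.2962 .098 -62.8
```

```text
time: 8.45
position: [0.4812, -0.2866, 0.1308]
orientation: [-0.003, 0.858, -0.513, -0.003]
ft_force: [-0.7, 0.2, 0.2]
gripper_width: 0.0854
rot [-0.13  0.44  1.08] shift [ 7.   7.9 32.7] pos [ 0.4812 -0.2866  0.1308] t 8.45
F [-0.7  0.2  0.2] tq [-0.04 -0.04 -0.  ] w 0.0854 joints [-0.16  0.57  0.85  1.94 -0.56  0.89 -0.09]
```

```bash
python3 -m jog '0 0 1 6 7 12 0;0 0 0 1 1 14 0;0 0 0 0 0 6 0;0 0 0 0 0 1 0;0 0 0 0 0 0 0';python3 g.py .4775 -.2962 .098 -62.8
```

```text
time: 8.87
position: [0.4804, -0.2916, 0.097]
orientation: [-0.004, 0.856, -0.517, -0.003]
ft_force: [0.4, -0.1, 0.4]
gripper_width: 0.0854
rot [-0.24  0.56  0.52] shift [ 2.7  4.7 -1. ] pos [ 0.4804 -0.2916  0.097 ] t 8.87
F [ 0.4 -0.1  0.4] tq [-0.06 -0.01 -0.01] w 0.0854 joints [-0.12  0.62  0.81  1.96 -0.62  0.83 -0.05]
```

```bash
python3 -m jog '0 0 0.5 3 5 -1 0;0 0 0 0 1 0 0;0 0 0 0 0 0 0;0 0 0 0 0 0 100;0 0 0 0 0 0 150';python3 g.py .4775 -.2962 .098 -62.8
```

```text
time: 9.28
position: [0.4778, -0.2978, 0.1005]
orientation: [-0.005, 0.854, -0.521, -0.001]
ft_force: [0.0, 0.3, 0.3]
gripper_width: 0.0639
rot [-0.41  0.4   0.03] shift [-1.5 -0.5  2.6] pos [ 0.4778 -0.2978  0.1005] t 9.28
F [0.  0.3 0.3] tq [-0.02 -0.01  0.01] w 0.0639 joints [-0.11  0.62  0.81  1.95 -0.62  0.84 -0.05]
```

```bash
python3 -m jog '0 0 0 -1 0 2 200;0 0 0 0 0 0 230;0 0 0 0 0 0 230;0 0 0 0 0 0 230;0 0 0 0 0 0 230';python3 -m jog '0 0 0 0 0 0 230;0 0 0 0 0 0 230;0 0 0 0 0 0 230;0 0 -5 0 0 0 230;0 0 -6 0 0 0 230';python3 g.py .4775 -.2962 .098 -11.4
```

```text
time: 9.7
position: [0.4771, -0.2957, 0.099]
orientation: [-0.006, 0.854, -0.521, -0.002]
ft_force: [-0.7, -0.2, 1.5]
gripper_width: 0.0131
time: 10.12
position: [0.4771, -0.2958, 0.099]
orientation: [-0.006, 0.901, -0.434, -0.001]
ft_force: [-0.8, 1.3, 2.1]
gripper_width: 0.0131
rot [ -0.63   0.22 -40.06] shift [ 0.6 -0.1  1. ] pos [ 0.4771 -0.2958  0.099 ] t 10.12
F [-0.8  1.3  2.1] tq [-0.12  0.04 -0.07] w 0.0131 joints [-0.08  0.6   0.76  1.96 -0.58  0.82  0.11]
```

```bash
python3 -m jog '0 0 -6 0 0 0 230;0 0 -6 0 0 0 230;0 0 -6 0 0 0 230;0 0 -6 0 0 0 230;0 0 -6 0 0 0 230';python3 -m jog '0 0 -6 0 0 0 230;0 0 -4 0 0 0 230;0 0 0 0 0 0 230;0 0 0 0 0 0 230;0 0 0 0 0 0 230';python3 g.py .4775 -.2962 .098 -11.4
```

```text
time: 10.53
position: [0.4772, -0.2958, 0.099]
orientation: [-0.005, 0.985, -0.174, 0.0]
ft_force: [0.1, 1.0, 0.7]
gripper_width: 0.0133
time: 10.95
position: [0.4772, -0.2958, 0.099]
orientation: [-0.006, 0.997, -0.083, 0.001]
ft_force: [-0.2, 0.3, 1.6]
gripper_width: 0.0132
rot [-0.7  -0.03  1.89] shift [0.4 0.3 1. ] pos [ 0.4772 -0.2958  0.099 ] t 10.95
F [-0.2  0.3  1.6] tq [0.03 0.08 0.01] w 0.0132 joints [ 0.06  0.55  0.58  1.95 -0.43  0.77  0.72]
```

```bash
python3 -m jog '0 0 2 0 0 0 230;0 0 0 0 0 0 230;0 0 0 0 0 0 230;0 0 0 0 0 0 230;0 0 0 0 0 0 230';python3 g.py .4775 -.2962 .098 -11.4; python3 -m jog '0 0 0 0 0 0 150;0 0 0 0 0 0 0;0 0 0 0 0 0 0;0 0 0 0 0 0 0;0 0 0 0 0 0 0';python3 -m jog '0 0 0 0 0 -20 0;0 0 0 0 0 -35 0;0 0 0 0 0 -40 0;0 0 0 0 0 -30 0;0 0 0 0 0 0 0';python3 - <<'E'
from h import *
for n in ("side","wrist"):
  c=manip.camera(n);X=cloud(c)
  for ax,ay in ((.503,-.169),(.4775,-.296)):
    m=(X[...,2]>.115)&(X[...,2]<.14)&(np.hypot(X[...,0]-ax,X[...,1]-ay)<.035)
    P=X[m];print(n,len(P))
    if len(P)>20:print(cv2.minAreaRect(P[:,:2].astype(np.float32)))
cv2.imwrite("pics/t5.png",np.hstack([top("wrist",z,.38,.63,-.38,-.08,1300,c) for z in (.085,.13)]))
cv2.imwrite("pics/s5.png",manip.camera("scene")["img"][...,::-1])
E
```

```text
time: 11.37
position: [0.4772, -0.2958, 0.099]
orientation: [-0.006, 0.995, -0.102, 0.0]
ft_force: [-0.6, -0.5, 0.9]
gripper_width: 0.0131
rot [-0.66  0.02 -0.36] shift [0.4 0.3 1. ] pos [ 0.4772 -0.2958  0.099 ] t 11.37
F [-0.6 -0.5  0.9] tq [-0.   0.1  0. ] w 0.0131 joints [ 0.05  0.55  0.59  1.95 -0.44  0.78  0.68]
time: 11.78
position: [0.4771, -0.2959, 0.0986]
orientation: [-0.006, 0.995, -0.102, 0.0]
ft_force: [-1.0, 0.4, 1.0]
gripper_width: 0.0725
time: 12.2
position: [0.475, -0.2971, 0.2259]
orientation: [-0.006, 0.995, -0.103, -0.004]
ft_force: [1.7, -1.1, -0.3]
gripper_width: 0.0852
side 91
((0.4990760385990143, -0.17588932812213898), (0.04168533533811569, 0.01340515911579132), 23.85758399963379)
side 180
((0.4787192642688751, -0.2952220141887665), (0.04883211851119995, 0.014204747974872589), 79.29887390136719)
wrist 1207
((0.49966663122177124, -0.1703251749277115), (0.047474153339862823, 0.01442499365657568), 33.58498001098633)
wrist 759
((0.4778638780117035, -0.29191911220550537), (0.046567123383283615, 0.013893160037696362), 78.34766387939453)
```

View pics/t5.png

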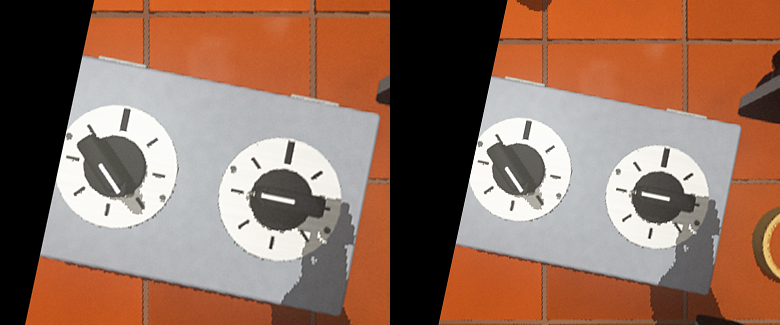

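View pics/s5.png

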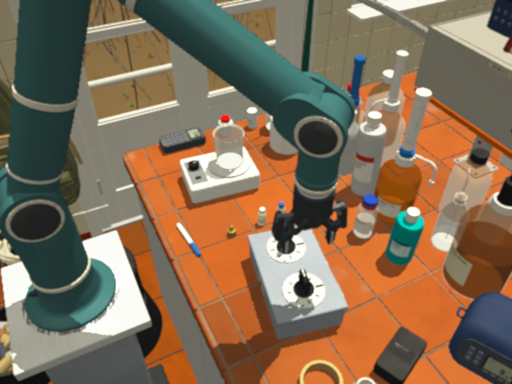

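```bash
python3 -m jog '0 0 0 0 0 0 0;0 0 0 0 0 0 0;0 0 0 0 0 0 0;0 0 0 0 0 0 0;0 0 0 0 0 0 0'; python3 -c "
from bench import manip
print(manip.hand_in())"
```

```text
time: 12.77
position: [0.4696, -0.2927, 0.2145]
orientation: [-0.009, 0.995, -0.103, -0.013]
ft_force: [0.1, -0.2, -0.8]
gripper_width: 0.0857
the job is handed in; nothing more can be done
None
```

I set the left dial to the third mark first, by turning it about 56° clockwise. Then I set the right dial to the sixth mark, by turning it about 51° anticlockwise. I then opened the gripper and lifted clear. The job was handed in at about 12.8 s of the 51 s allowed, and no verdict was reported.

- **Final readings:** My last wrist picture puts the left dial at about 135° and the right dial at about 270°, both within about 1° of target. The right dial also agrees in the side view, to about 1°.
- **One disagreement:** The last side view put the left bar about 10° off. The gripper was hiding part of the bar, so I discounted that reading. Right after I released the left dial, the unobstructed side and wrist views agreed on it to about 1.5°.
- **Contact and stirrer:** When I handed in, the gripper was open and well above the box. The wrist forces I saw stayed under about 3 N. I kept well clear of the stirrer and it looked undisturbed in the last scene picture. I did not measure its knob line.

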